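# Unlock the jolley arm and hold it raised

### The arm

A 6-joint arm with a two-finger parallel gripper is mounted at the origin on the work surface. World frame = base frame: x ahead of the robot, y to its left, z up, the work surface at z = 0. Lengths are in mm, angles in rad, forces in N, time in s.
With the tool pointing down it reaches from about 275 to 750 mm from the base axis. Payload 10.2 kg.
Tool frame: the origin (TCP) lies at the very end of the fingers, on their centre line; the grasp point (between the pads) lies 19 mm behind it; z points along the fingers, y is the line along which they close (so a half turn about z gives the same grasp; the last joint's range is limited). The gripper opens to 85 mm and grips with 20 to 120 N. Pads are 22 mm wide; open, the fingers measure 114 mm over their backs; the gripper's body (76 mm by 85 mm) begins 54 mm behind the grasp point. The pads swing forward as they close: fully open they stand 13 mm farther back than shut.
Start: joints at [-1.538, 0.313, 1.498, -0, 1.331, -0.223], TCP at [132.822, -507.927, 231.294] pointing down, gripper open.
Joint ranges: [-2.94, 2.94], [-0.97, 2.17], [0.19, 2.56], [-1.23, 4.37], [0.02, 3.11], [-2.88, 2.88]. Speed limits (rad/s): [2.39, 2.39, 3.01, 3.14, 3.14, 3.14].

### API

Orientations are given as a unit quaternion [w, x, y, z].
In Python, from rig import * gives the robot as it stands. The module is installed in compiled form; this text tells all that it offers.
- The arm moves only by the shell command python3 -m crank 'ROWS' [FORCE]. ROWS is JSON, a list that holds one entry, the list of rows, each a list of 7 numbers: the shift along the tool's x, y, z in units of 25 mm (1.0 is 25 mm), then the turn, a rotation vector about the tool's x, y, z in units of 8 degrees (1.0 is 8 degrees), then the finger opening in mm, from 0 to 85.4. A call has exactly 8 rows; each row shifts and turns the commanded pose from where the row before left it, along the tool's axes as they then stand; what a row does not reach is not made up. A row lasts 1/10 s, in which the tool goes at most 50 mm and 8.59 degrees, less where a joint would pass 70% of its speed; a pose out of reach is approached as far as the arm can. A call is refused whole if a number of a shift passes 1 or a number of a turn 1, either way. A call with a gripper value outside its range is refused whole. The fingers move at their own pace and stop on an object; FORCE is the grip in N (left out, the last holds). Time passes only in rows, so rows that do not move let the fingers close, or fill a call up. It gives the time, the measured TCP pose, the force, the opening and the grip force at its end, in the units of the state.
- sense(): the state, without advancing time (a new reading comes with each control period).
- capture(name): name is "side" or "top"; returns the picture (420x560x3 uint8, blue, green, red); there is no depth.
- camera_model(name): a dict with "fx", "fy", "cx", "cy" (pixels), "k1" (the pictures are not rectified: a ray, as slopes to the right and down, at radius r is drawn at 1 + k1 r^2 times it, then the intrinsics apply), "world_from_camera" (4x4, takes a point from camera to world coordinates). Camera axes: x right, y up, looking along -z (the intrinsics and any distortion apply to the point x, -y, -z); pixel columns grow to the right and rows downward; lengths in mm; the calibration is good to about 2 mm. A picture is of the moment at which its call begins. camera_model takes no time and is no camera call.
- finish_job(): hands the job in; it is judged then, once.
The state is a dict: "time_s": time; "joints": joint angles; "dq": joint speeds; "tau": joint torques, N m; "eef_pos": TCP position; "ee_rot": TCP orientation; "force": force on the tool from outside, world axes, zero at the start; "wrist_torque": the same for the moment, N m; "grip_width": opening from 0.0 (shut) to 1.0 (fully open); "grip_force": force on a finger pad.
Only numpy, scipy, OpenCV 4.12 (cv2) and the standard library are available. Lean on these libraries where they do the work, as an engineer would, in place of code of your own. Each camera call takes 0.05 s, during which the arm holds its last target. There are 200 camera calls.

### The job

The jolley press's arm must come up so the mould under it can be got at. Lift the red lock clip straight up off its rail against its catch and leave it in the blue tray; then pull the yellow latch tab sideways, away from the arm, against its spring and, with it pulled, lift the arm off its ball. Finish still holding the arm up in the gripper, still, raised about 30 degrees, and leave the other things on the bench where they are.

Things in the scene. Friction and masses are not known exactly. Their poses are not given: they have to be found in the camera images.
- jolley: blue press fixed to the bench, base plate 260 x 420 x 16 mm (x -130..130, y -250..170), wheel and mould in the middle. Origin on the bench, z up. The aluminium arm lies along its y: hinge at y -200, ball post at y 120 mm, x 0. The latch pulls along its -x. Lowered arm's top z 150, hinge cheeks z 155; by the latch only clip, tab and arm rise above z 125 mm
- jolley_hinge (a point): centre of the arm's hinge; the hinge axis is the press's x axis, 135 mm above the bench
- jolley_arm (a joint): arm angle, rad: 0 = down on its ball and locked; grows as the free end rises (limit 1.2). Weighs about 0.65 kg and falls back if let go. It turns about the press's +x through jolley_hinge, carrying the latch tab in an arc of about 320 mm radius and leaning it towards the hinge
- latch (a joint): latch travel, m: 0 = shut, grows as the tab is pulled along the press's -x, stop at 0.018. The spring pulls back with 4 N at 0, 13 N at the stop. The jaw lets go of the ball from 0.0105 on, only then can the arm rise; once it is up the latch may slide back. With the clip on its rail the tab moves only about 5 mm
- latch_tab (a point): middle of the yellow upright latch tab's bare part; slides, rises and tilts with latch and arm. Tab 10 mm thick along the press's x (pinch it so), 24 mm wide along y. Arm down, this point is 165 mm above the bench: bare tab from 15 mm below (arm's top) to 15 mm above it, then a head 8 mm thick, jutting 10 mm to +x. The arm's edge is 30 mm off on the press's +x side
- lock_clip: loose red clip, 60 g, 87 mm tall, saddle over the rail. Origin level with its leg bottoms; legs and roof 30 x 30 mm up to 31 mm, then a grip block 20 (x) x 24 mm (y, pinch so) from 31 to 87 mm, centred 2.5 mm to -x of the origin. On the rail its axes match the press's; the tab is 10 mm off on +x, just as tall. A sprung ball holds it: up to 15 N straight up in the first 15 mm; off the rail at 30 mm
- clip_seat (a point): where the clip's origin is when it is home on the rail (100 mm above the bench); the rail's top is 25 mm higher. Fixed to the press
- tray: blue open tray, 150 (its x) x 120 (its y) x 28 mm, fixed, walls and floor 5 mm; origin on the bench under its centre
- mug: terracotta mug, 76 mm across, 85 mm tall (bystander, loose; origin centre of its underside)
- glaze_jar: amber glass jar, 64 mm across, 85 mm tall (bystander, loose; origin centre of its underside)
- slip_bottle: white plastic bottle with red cap, 52 mm across, 140 mm tall (bystander, loose; origin centre of its underside)
- bowl: blue ceramic bowl, 110 mm across, 50 mm tall (bystander, loose; origin centre of its underside)
- kiln_prop: white ceramic post, 34 mm across, 50 mm tall (bystander, loose; origin centre of its underside)
- puck: pale wooden disc, 52 mm across, 14 mm thick, lying on the press's base plate (bystander, loose; origin centre of its underside)
- brush: brush lying on the bench; origin underneath it (bystander, loose)
There are look-alikes about, which are no part of the job. There is more than one size of the lock_clip; the one meant has the size given above.

How it is judged (in metres and radians):
On the way, in this order (a step that is already met when the one before it is completed fails the run):
1. the lock clip is lifted off the rail (distance between lock_clip and clip_seat above 0.032 m and value of joint jolley_arm below 0.05 rad), for 0.1 s.
2. the clip lies in the tray, let go (x of lock_clip in the frame of tray between -0.07 and 0.07 m and y of lock_clip in the frame of tray between -0.055 and 0.055 m and z of lock_clip in the frame of tray below 0.045 m and linear speed of lock_clip below 0.03 m/s and contact force between the fingers and lock_clip below 0.1 N), for 0.2 s.
3. the latch is pulled with the arm still down (value of joint latch above 0.008 m and value of joint jolley_arm below 0.08 rad), for 0.02 s.
4. the arm is off its ball, raised (value of joint jolley_arm above 0.3 rad), for 0.2 s.
At the end, for the whole second after the job is handed in: The arm stands still between 0.38 and 0.70 rad (22 to 40 degrees) above its lowered place, held by the gripper's fingers (more than 1 N) with no loose thing propping it; the clip rests let go inside the tray (origin within 70 mm and 55 mm of its centre along x and y, below 45 mm) (all of step 2 and value of joint jolley_arm between 0.38 and 0.7 rad and velocity of joint jolley_arm between -0.1 and 0.1 rad/s and contact force between the fingers and jolley_arm above 1 N and contact force between jolley_arm and lock_clip below 0.1 N and contact force between jolley_arm and mug below 0.1 N and contact force between jolley_arm and glaze_jar below 0.1 N and contact force between jolley_arm and slip_bottle below 0.1 N and contact force between jolley_arm and bowl below 0.1 N and contact force between jolley_arm and kiln_prop below 0.1 N and contact force between jolley_arm and puck below 0.1 N and contact force between jolley_arm and brush below 0.1 N); the arm keeps its last pose, push and grip.
It fails at once if a bystander was pushed more than 30 mm or knocked over (distance of any of mug, glaze_jar, slip_bottle, bowl, kiln_prop, puck, brush from where it was at the start of the episode above 0.03 m or angle between any of mug, glaze_jar, slip_bottle, bowl, kiln_prop, puck's own z axis and vertical above 0.5 rad).
It also fails if it takes over 51 s, if anything falls off the work surface, if the arm or the gripper's body presses on something with over 40 N, if the wrist force passes 120 N, or if a joint passes its speed limit or range.

## Working session

There is one attempt and no reset: what is moved stays moved. The work goes in short steps, Python scripts to look and compute and a shell command to move; the robot and the scene stay as the last step left them, time stands still between calls to the robot, and variables do not carry over. Pictures are saved under pics/ and viewed, at most 10 in all, crops included, and the job is handed in when it is done.

```bash
mkdir -p pics; cat > h.py <<'E'
from rig import *
import numpy as np, cv2
from scipy.spatial.transform import Rotation as R
def ray(cam,u,v):
    m=camera_model(cam);T=np.array(m["world_from_camera"])
    d=np.array([(u-m["cx"])/m["fx"],(v-m["cy"])/m["fy"]]);s=d.copy()
    for _ in range(30): s=d/(1+m["k1"]*(s@s))
    return T[:3,3],T[:3,:3]@np.array([s[0],-s[1],-1])
def at(cam,u,v,z):
    o,d=ray(cam,u,v);return o+d*(z-o[2])/d[2]
def proj(cam,p):
    m=camera_model(cam);T=np.array(m["world_from_camera"]);c=T[:3,:3].T@(np.array(p,float)-T[:3,3])
    s=np.array([c[0],-c[1]])/-c[2];s=s*(1+m["k1"]*(s@s));return np.array([s[0]*m["fx"]+m["cx"],s[1]*m["fy"]+m["cy"]])
def tri(a,b):
    (o1,d1),(o2,d2)=ray("top",*a),ray("side",*b)
    t=np.linalg.lstsq(np.c_[d1,-d2],o2-o1,rcond=None)[0]
    p,q=o1+d1*t[0],o2+d2*t[1];return (p+q)/2,np.linalg.norm(p-q)
def tool():
    s=sense();q=s["ee_rot"];return np.array(s["eef_pos"]),R.from_quat([q[1],q[2],q[3],q[0]])
E
python3 - <<'E'
from h import *
for n in("top","side"):
    cv2.imwrite(f"pics/{n}0.png",cv2.resize(capture(n),None,fx=1.42,fy=1.42,interpolation=cv2.INTER_CUBIC)); m=camera_model(n);print(n,m["fx"],np.round(m["world_from_camera"],2).tolist())
p,r=tool();print(p,r.as_matrix().round(3),sense()["time_s"])
E
```

```text
top 469.80348137376177 [[-0.01, 0.99, -0.12, 318.59], [-1.0, -0.01, 0.01, 2.21], [0.01, 0.12, 0.99, 1556.02], [0.0, 0.0, 0.0, 1.0]]
side 466.77293064960514 [[0.99, 0.1, -0.13, 346.45], [-0.16, 0.48, -0.86, -1222.94], [-0.02, 0.87, 0.49, 806.89], [0.0, 0.0, 0.0, 1.0]]
[ 132.81841595 -507.69292291  230.79991713] [[ 0.967  0.253 -0.   ]
 [ 0.253 -0.967  0.001]
 [ 0.    -0.001 -1.   ]] 0.1
```

View pics/top0.png

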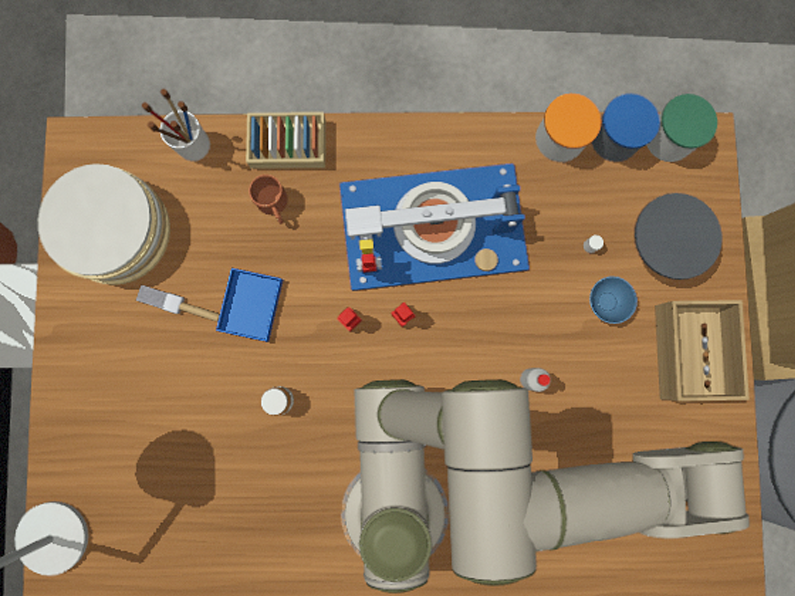

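View pics/side0.png

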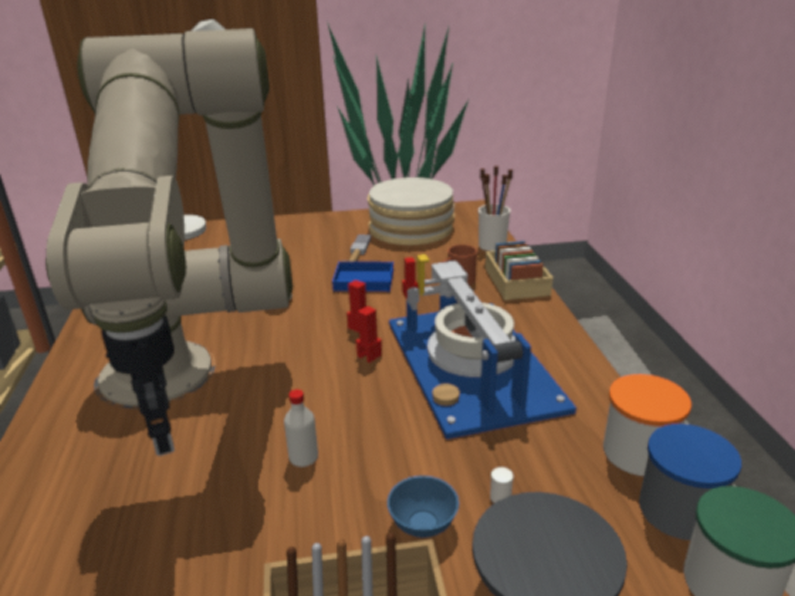

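```bash
python3 - <<'E'
from h import *
a=capture("top");b=capture("side")
x=cv2.resize(a[105:215,145:385],None,fx=3.3,fy=3.3,interpolation=cv2.INTER_CUBIC)
y1=cv2.resize(a[145:210,235:285],None,fx=8,fy=8,interpolation=cv2.INTER_CUBIC)
y2=cv2.resize(b[165:240,270:345],None,fx=8,fy=8,interpolation=cv2.INTER_CUBIC)
cv2.imwrite("pics/c1.png",x)
h=np.zeros((600,800,3),np.uint8)
y2=cv2.resize(b[170:235,278:328],None,fx=8,fy=8,interpolation=cv2.INTER_CUBIC)
h[:520,:400]=y1;h[:520,400:]=y2;cv2.imwrite("pics/c2.png",h)
E
```

```text
(no output)
```

View pics/c1.png

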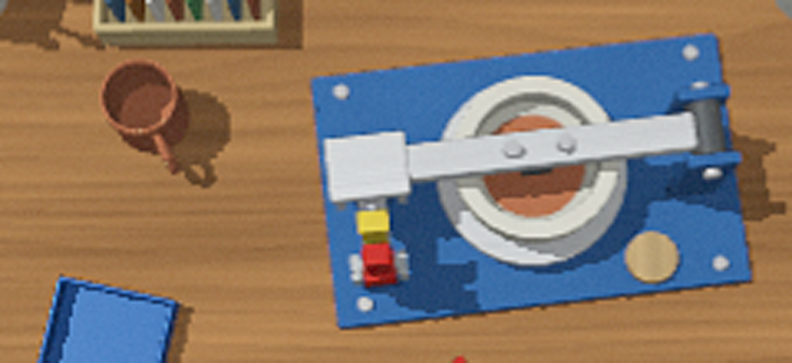

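View pics/c2.png

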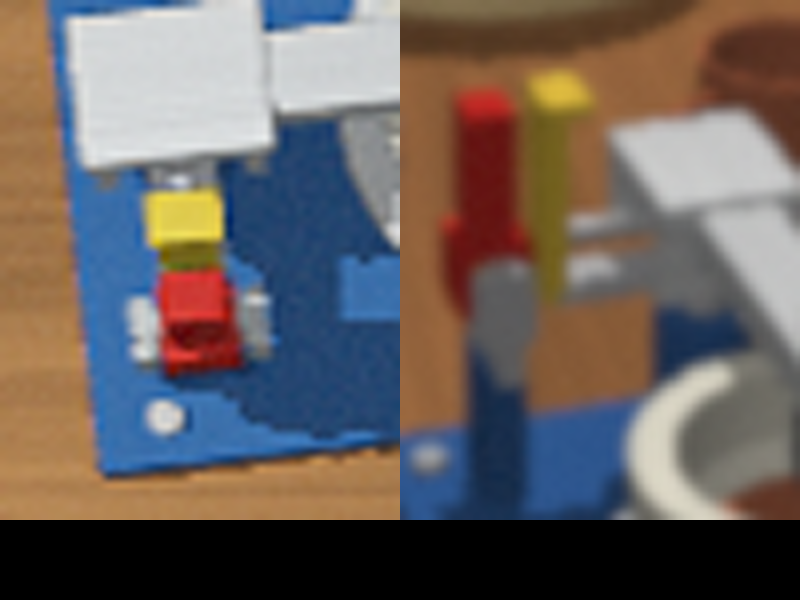

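```bash
python3 - <<'E'
from h import *
C=[at("top",u/3.3+145,v/3.3+105,16)[:2] for u,v in[(338,328),(751,282),(717,34),(312,78)]]
# press coords
L=np.array([(-130,170),(-130,-250),(130,-250),(130,170)])
C=np.array(C);lm=L.mean(0);cm=C.mean(0);H=(L-lm).T@(C-cm);U,S,V=np.linalg.svd(H);M=(V.T@U.T);t=cm-M@lm
print("press",t,"yaw",np.degrees(np.arctan2(M[1,0],M[0,0])),"res",(C-(L@M.T+t)).round(1).tolist())
for n,a,b in[("clip",(196,296),(487,102)),("yel",(184,217),(562,90))]:
    A=(a[0]/8+235,a[1]/8+145);B=((b[0]-400)/8+278,b[1]/8+170)
    p,e=tri(A,B);print(n,p.round(1),e.round(1),"top@187",at("top",*A,187).round(1),"press",(M.T@(p[:2]-t)).round(1),(M.T@(at("top",*A,187)[:2]-t)).round(1))
T=np.array([at("top",u/1.42,v/1.42,28)[:2] for u,v in[(232,268),(283,279),(271,342),(217,330)]]);print("tray",T.round(),T.mean(0))
for n,u,v,z in[("mug",268,192,85),("puck",487,259,30),("jar",277,402,85),("bottle",540,380,140),("c2",349,320,80),("c3",403,315,80),("armend",363,220,150)]:print(n,at("top",u/1.42,v/1.42,z).round())
E
```

```text
press [654.19368764 -62.17971213] yaw 5.851545354018129 res [[0.4, -0.6], [0.2, 1.2], [0.0, 0.3], [-0.6, -1.0]]
clip [556.1  47.  186.9] 5.7 top@187 [553.2  47.2 187. ] press [-86.5 118.6] [-89.3 119.1]
yel [585.9  51.2 187. ] 6.0 top@187 [582.8  51.5 187. ] press [-56.4 119.8] [-59.4 120.4]
tray [[561. 369.]
 [534. 250.]
 [389. 277.]
 [418. 401.]] [475.46469388 324.37327483]
mug [726. 277.  85.]
puck [ 576. -223.   30.]
jar [256. 252.  85.]
bottle [ 298. -312.  140.]
c2 [434.  95.  80.]
c3 [444. -25.  80.]
armend [643.  60. 150.]
```

```bash
R='0.79,-0.85,0,0,0,0,85'; python3 -m crank '[[[0,0,-1,0,0,1,85],[0,0,-0.2,0,0,0.1,85],[0.8,-0.85,0,0,0,0,85],[0.8,-0.85,0,0,0,0,85],[0.8,-0.85,0,0,0,0,85],[0.8,-0.85,0,0,0,0,85],[0.8,-0.85,0,0,0,0,85],[0.8,-0.85,0,0,0,0,85]]]' 40; python3 -m crank '[[[0.8,-0.85,0,0,0,0,85],[0.8,-0.85,0,0,0,0,85],[0.8,-0.85,0,0,0,0,85],[0.8,-0.85,0,0,0,0,85],[0.8,-0.85,0,0,0,0,85],[0.8,-0.85,0,0,0,0,85],[0.8,-0.85,0,0,0,0,85],[0.8,-0.85,0,0,0,0,85]]]'
python3 -m crank '[[[0.8,-0.85,0,0,0,0,85],[0.8,-0.85,0,0,0,0,85],[0.8,-0.85,0,0,0,0,85],[0.8,-0.85,0,0,0,0,85],[0.8,-0.85,0,0,0,0,85],[0.8,-0.85,0,0,0,0,85],[0.8,-0.85,0,0,0,0,85],[0,0,0,0,0,0,85]]]'
cat >> h.py <<'E'
PT=np.array([654.2,-62.2]);PA=np.radians(5.85)
PM=np.array([[np.cos(PA),-np.sin(PA)],[np.sin(PA),np.cos(PA)]])
def press(x,y,z): return np.r_[PT+PM@[x,y],z]
def need(p):
    a,r=tool();print("at",a.round(1),"units",(r.inv().apply(np.array(p)-a)/25).round(2),"yaw",np.degrees(np.arctan2(*r.as_matrix()[[1,0],0])).round(2),"z",r.as_matrix()[:,2].round(3),"t",sense()["time_s"])
E
python3 -c "
from h import *
need(press(-88,119.5,148))"
```

```text
time_s: 1.0
eef_pos: [239.7, -367.7, 260.8]
ee_rot: [-0.0, 0.999, 0.053, -0.0]
force: [0.0, -0.0, 0.6]
grip_width: 0.995
grip_force: 0.0
time_s: 1.8
eef_pos: [381.5, -182.3, 260.9]
ee_rot: [-0.0, 0.999, 0.053, -0.0]
force: [-0.3, -0.6, 0.4]
grip_width: 0.996
grip_force: 0.0
time_s: 2.6
eef_pos: [506.1, -19.0, 260.4]
ee_rot: [-0.0, 0.999, 0.054, -0.0]
force: [0.1, -0.9, -0.0]
grip_width: 1.005
grip_force: 0.0
at [506.1 -19.  260.4] units [ 2.21 -2.44  4.5 ] yaw 6.2 z [-0.     0.001 -1.   ] t 2.6
```

```bash
python3 -m crank '[[[0.74,-0.81,0,0,0,0.04,85],[0.74,-0.81,0,0,0,0,85],[0.74,-0.81,0,0,0,0,85],[0,0,0.6,0,0,0,85],[0,0,0.6,0,0,0,85],[0,0,0,0,0,0,85],[0,0,0,0,0,0,85],[0,0,0,0,0,0,85]]]'
python3 - <<'E'
from h import *
need(press(-88,119.5,148))
a=cv2.resize(capture("top")[135:225,220:300],None,fx=5,fy=5,interpolation=cv2.INTER_CUBIC)
b=cv2.resize(capture("side")[130:220,260:340],None,fx=5,fy=5,interpolation=cv2.INTER_CUBIC)
cv2.imwrite("pics/d.png",np.hstack([a,b]))
g=press(-88,119.5,187);print(5*(proj("top",g)-[220,135]),5*(proj("side",g)-[260,130])+[400,0])
E
```

```text
time_s: 3.4
eef_pos: [554.6, 44.4, 232.2]
ee_rot: [0.0, 0.999, 0.048, 0.001]
force: [-0.2, 0.3, 0.1]
grip_width: 0.999
grip_force: 0.0
at [554.6  44.4 232.2] units [ 0.   -0.13  3.37] yaw 5.55 z [ 0.001 -0.    -1.   ] t 3.4
[196.65904111 232.81737564] [536.99454456 264.2676652 ]
```

View pics/d.png

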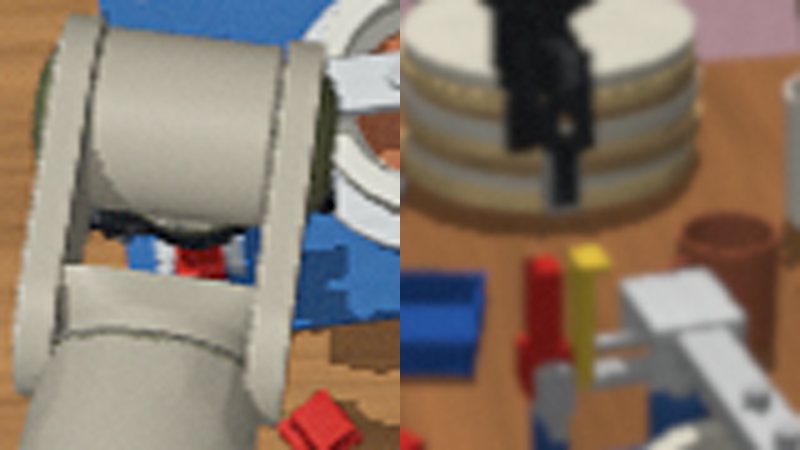

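```bash
python3 - <<'E'
from h import *
a,r=tool()
for d in(-1,1):
  for w in (11,-11):
    print(d,w,[(5*(proj("side",a+r.apply([w,d*k,-12]))-[260,130])+[400,0]).round() for k in (43,57)])
E
```

```text
-1 11 [array([535., 151.]), array([529., 143.])]
-1 -11 [array([501., 155.]), array([495., 147.])]
1 11 [array([574., 206.]), array([581., 216.])]
1 -11 [array([538., 211.]), array([544., 221.])]
```

```bash
python3 -m crank '[[[0.04,-0.13,0.5,0,0,-0.04,85],[0,0,0.6,0,0,0,85],[0,0,0.6,0,0,0,85],[0,0,0.6,0,0,0,85],[0,0,0.6,0,0,0,85],[0,0,0.5,0,0,0,85],[0,0,0,0,0,0,85],[0,0,0,0,0,0,85]]]' 60
python3 -m crank '[[[0,0,0,0,0,0,15],[0,0,0,0,0,0,15],[0,0,0,0,0,0,15],[0,0,0,0,0,0,15],[0,0,0,0,0,0,15],[0,0,0,0,0,0,15],[0,0,0,0,0,0,15],[0,0,0,0,0,0,15]]]'
python3 -c "
from h import *
need(press(-87,119.5,148));print(sense()['force'],sense()['wrist_torque'])"
```

```text
time_s: 4.3
eef_pos: [555.1, 48.1, 146.4]
ee_rot: [0.0, 0.999, 0.051, 0.0]
force: [0.2, 0.3, -0.1]
grip_width: 0.996
grip_force: 0.0
time_s: 5.1
eef_pos: [555.1, 48.3, 146.6]
ee_rot: [-0.0, 0.999, 0.051, 0.0]
force: [-1.1, 2.0, 4.1]
grip_width: 0.273
grip_force: 58.9
at [555.1  48.3 146.6] units [ 0.01  0.02 -0.06] yaw 5.86 z [ 0.  0. -1.] t 5.1
[-1.05083838  1.98090368  4.13347504] [0.42457854 0.22825587 0.03998813]
```

```bash
python3 -m crank '[[[0,0,-0.3,0,0,0,15],[0,0,-0.3,0,0,0,15],[0,0,-0.3,0,0,0,15],[0,0,-0.4,0,0,0,15],[0,0,-0.5,0,0,0,15],[0,0,-0.6,0,0,0,15],[0,0,-0.6,0,0,0,15],[0,0,-0.4,0,0,0,15]]]'
python3 -c "
from h import *
need([475.5,324.4,55]);print(sense()['force'],sense()['grip_width'])"
```

```text
time_s: 5.9
eef_pos: [555.5, 47.9, 233.6]
ee_rot: [0.0, 0.999, 0.051, 0.001]
force: [0.6, -0.5, -1.3]
grip_width: 0.271
grip_force: 62.5
at [555.5  47.9 233.6] units [ -2.08 -11.33   7.13] yaw 5.85 z [ 0.003 -0.001 -1.   ] t 5.9
[ 0.56967793 -0.51032155 -1.27422027] 0.2710199141153859
```

```bash
python3 -m crank '[[[-0.1,-0.5,0,0,0,0,15],[-0.17,-0.9,0,0,0,0,15],[-0.17,-0.9,0,0,0,0,15],[-0.17,-0.9,0,0,0,0,15],[-0.17,-0.9,0,0,0,0,15],[-0.17,-0.9,0,0,0,0,15],[-0.17,-0.9,0,0,0,0,15],[-0.17,-0.9,0,0,0,0,15]]]'
python3 -m crank '[[[-0.17,-0.9,0.2,0,0,0,15],[-0.17,-0.9,0.5,0,0,0,15],[-0.17,-0.9,0.8,0,0,0,15],[-0.17,-0.9,0.8,0,0,0,15],[-0.1,-0.5,0.8,0,0,0,15],[0,-0.4,0.8,0,0,0,15],[0,0,0.8,0,0,0,15],[0,0,0.8,0,0,0,15]]]'
python3 -c "
from h import *
need([475.5,324.4,52]);print(sense()['force'],sense()['grip_width'])"
```

```text
time_s: 6.7
eef_pos: [504.6, 215.5, 230.8]
ee_rot: [0.0, 0.999, 0.051, -0.0]
force: [0.2, 0.5, -1.3]
grip_width: 0.27
grip_force: 62.6
time_s: 7.5
eef_pos: [473.6, 324.6, 92.5]
ee_rot: [0.0, 0.999, 0.052, -0.0]
force: [0.4, -0.2, -0.5]
grip_width: 0.274
grip_force: 62.6
at [473.6 324.6  92.5] units [0.08 0.02 1.62] yaw 5.91 z [-0.001 -0.    -1.   ] t 7.5
[ 0.38947676 -0.18624405 -0.47601329] 0.274270266567493
```

```bash
python3 -m crank '[[[0.08,0,0.5,0,0,0,15],[0,0,0.4,0,0,0,15],[0,0,0.3,0,0,0,15],[0,0,0.2,0,0,0,15],[0,0,0,0,0,0,15],[0,0,0.1,0,0,0,15],[0,0,0,0,0,0,15],[0,0,0,0,0,0,15]]]'
```

```text
time_s: 8.3
eef_pos: [476.9, 324.1, 56.6]
ee_rot: [-0.0, 0.999, 0.051, 0.0]
force: [-0.1, -0.1, -1.6]
grip_width: 0.271
grip_force: 62.6
```

```bash
python3 -m crank '[[[0,0,0.08,0,0,0,15],[0,0,0.08,0,0,0,15],[0,0,0.04,0,0,0,15],[0,0,0,0,0,0,15],[0,0,0,0,0,0,15],[0,0,0,0,0,0,15],[0,0,0,0,0,0,15],[0,0,0,0,0,0,15]]]'
```

```text
time_s: 9.1
eef_pos: [476.8, 324.1, 51.7]
ee_rot: [-0.0, 0.999, 0.051, 0.0]
force: [-1.8, -0.9, 6.3]
grip_width: 0.271
grip_force: 63.3
```

```bash
python3 -m crank '[[[0,0,0,0,0,0,45],[0,0,0,0,0,0,60],[0,0,0,0,0,0,60],[0,0,0,0,0,0,60],[0,0,-0.3,0,0,0,60],[0,0,-0.6,0,0,0,60],[0,0,-1,0,0,0,60],[0,0,-1,0,0,0,60]]]'
python3 -m crank '[[[0,0,-1,0,0,0,60],[0,0,-1,0,0,0,60],[0,0,-1,0,0,0,60],[0,0,-1,0,0,0,60],[0,0.9,-0.5,0,0,0,60],[0,0.9,-0.5,0,0,0,60],[0,0.9,0,0,0,0,60],[0,0.9,0,0,0,0,60]]]'
python3 - <<'E'
from h import *
a=cv2.resize(capture("top")[150:270,120:280],None,fx=2.5,fy=2.5,interpolation=cv2.INTER_CUBIC)
b=cv2.resize(capture("side")[130:250,200:360],None,fx=2.5,fy=2.5,interpolation=cv2.INTER_CUBIC)
cv2.imwrite("pics/e.png",np.hstack([a,b]))
need(press(-63,120,230))
E
```

```text
time_s: 9.9
eef_pos: [476.6, 324.0, 125.0]
ee_rot: [0.0, 0.999, 0.051, -0.0]
force: [0.3, 0.0, 0.5]
grip_width: 0.698
grip_force: 0.0
time_s: 10.7
eef_pos: [485.9, 233.7, 249.8]
ee_rot: [-0.0, 0.999, 0.051, 0.001]
force: [0.4, 0.4, -0.2]
grip_width: 0.703
grip_force: 0.0
at [486.2 232.7 249.5] units [2.98 7.61 0.79] yaw 5.71 z [ 0.001 -0.    -1.   ] t 10.8
```

View pics/e.png

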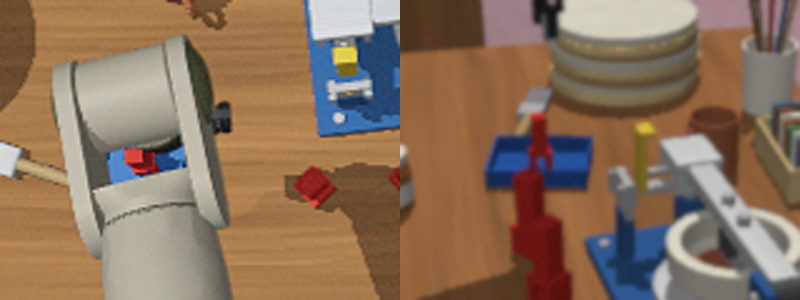

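```bash
python3 -c "
from h import *
print(np.round(sense()['joints'],3))"
python3 -m crank '[[[0.7,0.9,0,0,0,0,60],[0.7,0.9,0,0,0,0,60],[0.7,0.9,0,0,0,0,60],[0.7,0.9,0,0,0,0,60],[0.18,0.9,0,0,0,0,60],[0,0.9,0,0,0,0,60],[0,0.9,0,0,0,0,60],[0,0.9,0,0,0,0,60]]]'
python3 -c "
from h import *
need(press(-58,120,230));print(np.round(sense()['joints'],3))"
```

```text
[ 0.229  0.331  1.425 -0.     1.385  1.7  ]
time_s: 11.6
eef_pos: [578.5, 62.9, 249.1]
ee_rot: [-0.0, 0.999, 0.051, 0.0]
force: [-0.2, -0.3, -0.7]
grip_width: 0.702
grip_force: 0.0
at [578.5  62.9 249.1] units [0.18 0.49 0.76] yaw 5.88 z [ 0.  0. -1.] t 11.6
[-0.093  0.429  1.287  0.     1.425  1.375]
```

```bash
python3 -m crank '[[[0.18,0.49,0,0,0,0,60],[0,0,0,0,0,-1,60],[0,0,0,0,0,-1,60],[0,0,0,0,0,-1,60],[0,0,0,0,0,-1,60],[0,0,0,0,0,-1,60],[0,0,0,0,0,-1,60],[0,0,0,0,0,-1,60]]]'
python3 -m crank '[[[0,0,0.2,0,0,-1,60],[0,0,0.4,0,0,-1,60],[0,0,0.2,0,0,-1,60],[0,0,0,0,0,-1,60],[0,0,0,0,0,-0.25,60],[0,0,0,0,0,0,60],[0,0,0,0,0,0,60],[0,0,0,0,0,0,60]]]'
python3 - <<'E'
from h import *
need(press(-58,120,161));print(np.round(sense()['joints'],3))
a=cv2.resize(capture("top")[135:225,220:300],None,fx=5,fy=5,interpolation=cv2.INTER_CUBIC)
b=cv2.resize(capture("side")[130:220,260:340],None,fx=5,fy=5,interpolation=cv2.INTER_CUBIC)
cv2.imwrite("pics/f.png",np.hstack([a,b]))
p,r=tool()
for d in(-30,30):print((5*(proj("side",p+r.apply([0,d,-6]))-[260,130])+[400,0]).round())
E
```

```text
time_s: 12.4
eef_pos: [584.4, 52.2, 248.9]
ee_rot: [-0.0, 0.856, 0.517, 0.0]
force: [0.0, -0.2, 0.1]
grip_width: 0.704
grip_force: 0.0
time_s: 13.2
eef_pos: [584.2, 51.6, 228.9]
ee_rot: [0.0, 0.67, 0.742, 0.0]
force: [-0.0, -0.5, -0.4]
grip_width: 0.7
grip_force: 0.0
at [584.2  51.6 228.9] units [-0.02  0.    2.71] yaw 95.82 z [ 0.  0. -1.] t 13.2
[-0.112  0.451  1.306  0.     1.384 -0.213]
[535. 192.]
[631. 180.]
```

View pics/f.png

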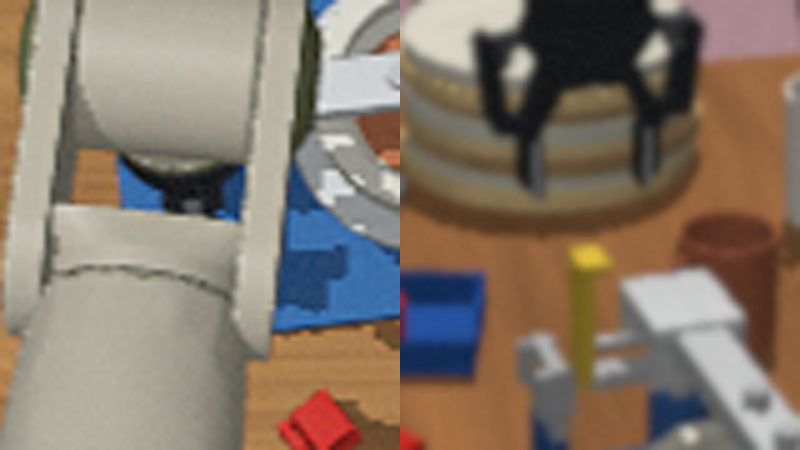

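```bash
python3 -m crank '[[[0,0,0.6,0,0,0,60],[0,0,0.6,0,0,0,60],[0,0,0.6,0,0,0,60],[0,0,0.5,0,0,0,60],[0,0,0.4,0,0,0,60],[0,0,0,0,0,0,60],[0,0,0,0,0,0,60],[0,0,0,0,0,0,60]]]' 60
python3 -m crank '[[[0,0,0,0,0,0,5],[0,0,0,0,0,0,5],[0,0,0,0,0,0,5],[0,0,0,0,0,0,5],[0,0,0,0,0,0,5],[0,0,0,0,0,0,5],[0,0,0,0,0,0,5],[0,0,0,0,0,0,5]]]'
python3 -c "
from h import *
need(press(-58,120,161));print(sense()['force'])"
```

```text
time_s: 14.1
eef_pos: [584.5, 51.3, 162.1]
ee_rot: [0.001, 0.67, 0.742, 0.0]
force: [0.1, -0.0, 0.2]
grip_width: 0.702
grip_force: 0.0
time_s: 14.9
eef_pos: [584.4, 51.3, 161.7]
ee_rot: [0.0, 0.67, 0.742, 0.0]
force: [4.1, 1.0, 5.5]
grip_width: 0.225
grip_force: 59.0
at [584.4  51.3 161.7] units [-0.   -0.01  0.03] yaw 95.86 z [ 0.001 -0.    -1.   ] t 14.9
[4.1380135  1.00409602 5.54639196]
```

```bash
python3 -m crank '[[[0,-0.15,0,0,0,0,5],[0,-0.15,0,0,0,0,5],[0,-0.15,0,0,0,0,5],[0,-0.15,0,0,0,0,5],[0,0,0,0,0,0,5],[0,0,0,0,0,0,5],[0,0,0,0,0,0,5],[0,0,0,0,0,0,5]]]'
python3 -c "
from h import *
need(press(-58,120,161));print(sense()['force'])"
```

```text
time_s: 15.7
eef_pos: [570.4, 49.8, 161.7]
ee_rot: [0.001, 0.67, 0.742, 0.001]
force: [10.8, 1.6, 2.1]
grip_width: 0.225
grip_force: 58.7
at [570.4  49.8 161.7] units [0.   0.56 0.03] yaw 95.85 z [ 0.004  0.    -1.   ] t 15.7
[10.82033044  1.57866552  2.11605816]
```

```bash
python3 -m crank '[[[-0.01,0,-0.1,0,0.06,0,5],[-0.02,0,-0.22,0,0.12,0,5],[-0.03,0,-0.34,0,0.19,0,5],[-0.04,0,-0.45,0,0.25,0,5],[-0.04,0,-0.45,0,0.25,0,5],[-0.03,0,-0.34,0,0.19,0,5],[-0.01,0,-0.1,0,0.06,0,5],[0,0,0,0,0,0,5]]]'
cat > g.py <<'E'
from h import *
p,r=tool();q=np.r_[PM.T@(p[:2]-PT),p[2]];m=r.as_matrix()
th=np.arctan2(q[2]-135,q[1]+200)-np.arctan2(26.7,320);print("press",q.round(1),"rad",np.hypot(q[2]-135,q[1]+200).round(1),"want",np.hypot(26.7,320).round(1),"theta deg",np.degrees(th).round(2),"tilt",np.degrees(np.arcsin(m[2,0])).round(2),sense()["force"],sense()["grip_width"],sense()["wrist_torque"])
E
python3 g.py
```

```text
time_s: 16.5
eef_pos: [570.8, 42.0, 210.3]
ee_rot: [-0.058, 0.668, 0.74, 0.053]
force: [10.8, 2.6, -5.7]
grip_width: 0.218
grip_force: 59.2
press [-72.4 112.1 210.3] rad 321.1 want 321.1 theta deg 8.8 tilt 8.99 [10.82996007  2.55140442 -5.71468402] 0.21819186303525992 [ 0.01294242 -1.69582452 -0.09560207]
```

```bash
python3 -m crank '[[[-0.02,0,-0.22,0,0.12,0,5],[-0.04,0,-0.45,0,0.25,0,5],[-0.04,0,-0.45,0,0.25,0,5],[-0.04,0,-0.45,0,0.25,0,5],[-0.04,0,-0.45,0,0.25,0,5],[-0.04,0,-0.45,0,0.25,0,5],[-0.04,0,-0.45,0,0.25,0,5],[-0.02,0,-0.22,0,0.12,0,5]]]'
python3 g.py
python3 -m crank '[[[-0.02,0,-0.22,0,0.12,0,5],[-0.04,0,-0.45,0,0.25,0,5],[-0.04,0,-0.45,0,0.25,0,5],[-0.02,0,-0.22,0,0.12,0,5],[0,0,0,0,0,0,5],[0,0,0,0,0,0,5],[0,0,0,0,0,0,5],[0,0,0,0,0,0,5]]]'
python3 g.py
python3 - <<'E'
from h import *
cv2.imwrite("pics/g.png",cv2.resize(capture("side"),None,fx=1.42,fy=1.42))
E
```

```text
time_s: 17.3
eef_pos: [573.5, 14.3, 283.7]
ee_rot: [-0.147, 0.657, 0.727, 0.134]
force: [12.9, -1.3, -7.2]
grip_width: 0.219
grip_force: 59.3
press [-72.5  84.4 283.7] rad 320.9 want 321.1 theta deg 22.84 tilt 22.93 [12.85364371 -1.31686331 -7.17085065] 0.21878599131260468 [-0.69513997 -1.65592902 -0.47739185]
time_s: 18.1
eef_pos: [575.1, -2.2, 311.6]
ee_rot: [-0.185, 0.65, 0.718, 0.166]
force: [12.7, -2.8, -8.9]
grip_width: 0.226
grip_force: 59.3
press [-72.5  67.8 311.6] rad 320.8 want 321.1 theta deg 28.63 tilt 28.77 [12.74341037 -2.77273835 -8.9359174 ] 0.2255792780883294 [-1.14091789 -1.64003324 -0.64391896]
```

View pics/g.png

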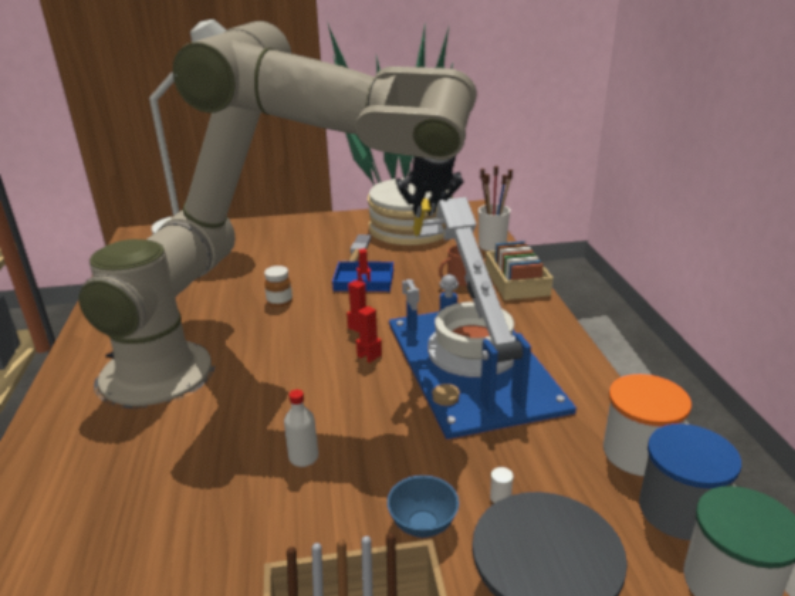

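The side view shows the arm raised off its ball post, with its end plate near (456,214). The fingers hold the tab near (424,205), and the clip stands in the tray at (363,265). The bystanders are where they started, and the reading is 28.6° and steady, so I'm handing it in.

```bash
python3 -c "
from rig import *
print(finish_job())"
```

```text
the job is handed in; nothing more can be done
None
```

I handed the job in at about 18 s on the robot's clock: the clip is standing in the blue tray, and the gripper is holding the press arm still by the latch tab, raised about 29° (0.50 rad); I got no verdict back.

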